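# Reset the spring-button bottle bay to wide and stand the bottle in it

### The job

The bottle bay on the bench is locked on its narrow setting. Squeeze its spring button flush and slide the sleeve away from the fixed jaw until the button pops out in the lock plate's hole, feeling for it and never forcing the sleeve against the caught button; then stand the large bottle upright on the bed between the two jaws, without tipping it, and leave the other things where they are.

Things in the scene. Friction and masses are not known exactly. Their poses are not given: they have to be found in the camera images.
- holder: Bottle bay fixed to the bench, long along its y. Grey bed plate, x -45 to 45, y -142 to 155 mm, 8 mm thick; origin on its underside below the button. The button faces -x (toward the robot); y points from button to fixed jaw; z up. A post at y -127 to -109 mm, 72 mm high, carries a square steel rail along y, axis 48 mm above the underside; the button sits in it and stays at y = 0.
- sleeve: Aluminium square tube, 36 x 36 mm, sliding on the rail along the holder's y only; same axes. Origin on the tube axis at its first hole, at the start level with the button (holder y = 0, z = 48 mm). Reaches from y = -20 to 112 mm of its origin. Slides toward holder -y, 84 mm at most, with 2.5 N drag, and stays where left; the bay widens as much as it slides.
- lock_window (a point): Middle of the window in the sleeve's -x wall (sleeve x -18, y 64 mm), in which a steel lock plate shows. Its one 14 mm hole lies anywhere from 48 to 80 mm to the +y of the first hole, differently at each start: feel or look for it. There the button pops out again and blocks the sleeve both ways with 1 mm play; the force then climbs steeply. The button bears at most 16 N sideways.
- button_tip (a point): Tip of the steel spring button, 12 mm diameter, hemispherical end, axis along the holder's x, 48 mm above its underside. Out: tip at holder x = -24.5 mm, 6.5 mm proud of the sleeve's -x wall (2 mm thick, holes 14 mm); flush: x = -18 mm. Spring 2 N out, 3.3 N flush. Unless pressed flush it locks the sleeve rigidly.
- first_hole (a point): Middle of the sleeve's first hole on the outside of its -x wall (sleeve x -18, y 0); the place to pinch across the sleeve (both sides rubber-faced here, no slipping), one pad on the button, pads no farther than 25 mm toward +y (the next hole must stay bare). The pinched button goes flush, and a pull of 6 to 12 N along -y slides its round end under the wall; after 14 mm only 3 to 5 N drag remain.
- moving_jaw (a point): Middle of the moving jaw's face, which looks to +y: an upright plate on the sleeve's end (sleeve y = 118 mm), 60 mm wide, from 10 to 72 mm above the holder's underside. The gap to the fixed jaw is 15 mm at the start, too narrow for the bottle; 63 to 95 mm when wide.
- bay (a point): Point on top of the bed (8 mm above its underside) at the foot of the fixed jaw's inner face, at holder x = 0, y = 133 mm; axes as the holder's. The fixed jaw is an upright plate 60 mm wide, its top 72 mm above the underside. The bottle goes between here and the moving jaw, toward -y.
- bottle: The larger of the two loose bottles: closed round bottle, 48 mm diameter, 90 mm high (straight body to about 60 mm, then shoulder and 20 mm cap), under 0.2 kg, standing; origin at the centre of its underside, z up.
- small_bottle: Bystander: bottle 38 mm diameter, 75 mm high; stands where the large one might have stood (they swap places). Leave.
- timer: Bystander: flat timer 72 x 72 x 19 mm. Leave.
- film_roll: Bystander: roll of film 62 mm diameter, 50 mm high. Leave.
- vial: Bystander: small vial 22 mm diameter, 44 mm high. Leave.
- marker: Bystander: marker pen lying, 122 x 72 x 16 mm over all. Leave.
- hex_key: Bystander: hex key lying, 48 x 98 x 8 mm. Leave.
Things that resemble listed ones, but are neither listed nor needed, are in the scene too. What is shaped like the bottle but pink or turquoise is not meant.

How it is judged:
By the outcome, as a careful person would: the job done as asked, in the order asked, and still so for the second after the job is handed in, with the robot touching nothing.
It also fails if it takes over 54 s, if anything falls off the work surface, if the arm or the gripper's body presses on something with over 40 N, if the wrist force passes 120 N, or if a joint passes its speed limit or range.

### The arm

A 6-joint arm with a two-finger parallel gripper is mounted at the origin on a cart in front of the work surface, level with it; the furniture and walls round the work are solid. World frame = base frame: x ahead of the robot, y to its left, z up, the work surface at z = 0. Lengths are in m, angles in rad, forces in N, time in s.
With the tool pointing down it reaches from about 0.225 to 0.875 m from the base axis. Payload 3.4 kg.
Tool frame: the origin (TCP) lies at the very end of the fingers, on their centre line; the grasp point (between the pads) lies behind it (manip.grasp_offset is the z of the grasp point in the tool frame, in m); z points along the fingers, y is the line along which they close (so a half turn about z gives the same grasp; the last joint's range is limited). The gripper opens to 85 mm and grips with 20 to 120 N. Pads are 22 mm wide; open, the fingers measure 114 mm over their backs; the gripper's body (76 mm by 85 mm) begins 54 mm behind the grasp point. The pads swing forward as they close: fully open they stand 13 mm farther back than shut.
Start: joints at [0.99, 0.276, 1.505, -0, 1.361, -0.121], TCP at [0.255, 0.515, 0.231] pointing down, gripper open.
Joint ranges: [-2.89, 2.89], [-0.75, 2.08], [0.22, 2.7], [-1.18, 4.32], [0.11, 2.71], [-2.7, 2.7]. Speed limits (rad/s): [2.57, 2.57, 3.14, 3.14, 3.14, 3.14].

### API

Orientations are given as a unit quaternion [w, x, y, z].
In Python, from rig import manip gives the robot as it stands.
- The arm moves only by the shell command python3 -m pendant 'ROWS' [FORCE]. ROWS is JSON, a list of rows, each an object of numbers: "dx", "dy", "dz": the shift along the tool's x, y, z in m; "rx", "ry", "rz": the turn, a rotation vector about the tool's x, y, z in degrees; "hand": the finger opening in m, from 0 to 0.0854. In form: [{"dx": .., "dy": .., "dz": .., "rx": .., "ry": .., "rz": .., "hand": ..}, ...]. A call has 1 to 12 rows; each row shifts and turns the commanded pose from where the row before left it, along the tool's axes as they then stand; what a row does not reach is not made up. A row lasts 1/12 s, in which the tool goes at most 41.7 mm and 7.16 degrees, less where a joint would pass 70% of its speed; a pose out of reach is approached as far as the arm can. A call is refused whole if a number of a shift passes 0.0417 or a number of a turn 7.16, either way. A call with a gripper value outside its range is refused whole. The fingers move at their own pace and stop on an object; FORCE is the grip in N (left out, the last holds). Time passes only in rows, so rows that do not move let the fingers close. It gives the time, the measured TCP pose, the force, the opening and the grip force at its end, in the units of the state.
- manip.get_state(): the state, without advancing time (a new reading comes with each control period).
- manip.get_image(name): name is "side" or "top"; returns a dict with "frame" (384x512x3 uint8, red, green, blue), "fx", "fy", "cx", "cy" (pixels), "position" and "attitude" of the camera in the world. Camera axes: x right, y up, looking along -z (the intrinsics and any distortion apply to the point x, -y, -z); pixel columns grow to the right and rows downward; lengths in m; the calibration is good to about 2 mm. A picture is of the moment at which its call begins. There is no depth.
- manip.sign_off(): hands the job in; it is judged then, once.
The state is a dict: "clock": time; "qpos": joint angles; "qd": joint speeds; "effort": joint torques, N m; "position": TCP position; "ee_rot": TCP orientation; "contact_force": force on the tool from outside, world axes, zero at the start; "moment": the same for the moment, N m; "width": finger opening in m; "gripper_force": force on a finger pad.
Only numpy, scipy, OpenCV 4.12 (cv2) and the standard library are available. Lean on these libraries where they do the work, as an engineer would, in place of code of your own. Each camera call takes 0.05 s, during which the arm holds its last target. There are 200 camera calls.

## Working session

There is one attempt and no reset: what is moved stays moved. The work goes in short steps, Python scripts to look and compute and a shell command to move; the robot and the scene stay as the last step left them, time stands still between calls to the robot, and variables do not carry over. Pictures are saved under pics/ and viewed, at most 10 in all, crops included, and the job is handed in when it is done.

```bash
mkdir -p pics; ls; cat > h.py <<'E'
import numpy as np, cv2, pickle
from scipy.spatial.transform import Rotation as R
from rig import manip
def snap(n,tag):
    d=manip.get_image(n); cv2.imwrite(f'pics/{tag}.png',cv2.resize(d['frame'][:,:,::-1],(800,600),interpolation=cv2.INTER_CUBIC)); pickle.dump(d,open(f'{tag}.pkl','wb')); return d
def rot(d):
    a=np.array(d['attitude'],float)
    return a if a.shape==(3,3) else R.from_quat(a[[1,2,3,0]]).as_matrix()
def K(d): return np.array([[d['fx'],0,d['cx']],[0,d['fy'],d['cy']],[0,0,1.]])
def ray(d,u,v):
    dist=np.array(d.get('distortion',np.zeros(5)),float)
    p=cv2.undistortPoints(np.array([[[u,v]]],float),K(d),dist)[0,0]
    return np.array(d['position'],float),rot(d)@np.array([p[0],-p[1],-1])
def onz(d,u,v,z):
    o,r=ray(d,u,v); return o+r*(z-o[2])/r[2]
def proj(d,P):
    q=rot(d).T@(np.array(P,float)-d['position']); return np.array([d['cx']+d['fx']*q[0]/-q[2], d['cy']+d['fy']*q[1]/q[2]])
E
python3 - <<'E'
from h import *
for n in('top','side'):
    d=snap(n,n+'0'); print({k:v for k,v in d.items() if k!='frame'})
print(manip.get_state(), manip.grasp_offset)
E
```

```text
pics
{'fx': 367.3769497154801, 'fy': 367.3769497154801, 'cx': 253.45135293631475, 'cy': 185.77346127301493, 'position': array([ 0.41068743, -0.01224701,  0.94792771]), 'attitude': array([ 0.70751796,  0.03895262, -0.04587457, -0.70412822])}
{'fx': 361.45176989526806, 'fy': 361.45176989526806, 'cx': 258.38421131196134, 'cy': 192.05082910422928, 'position': array([0.4688087 , 0.88734399, 0.49428159]), 'attitude': array([-0.02549929, -0.01559373,  0.54019833,  0.84100677])}
{'clock': 0.1, 'qpos': array([ 9.90016440e-01,  2.76549052e-01,  1.50600958e+00, -4.47403121e-06,
        1.36070650e+00, -1.20985729e-01]), 'qd': array([-0.00099377, -0.00167527, -0.00249394,  0.00081085,  0.00130624,
       -0.00054266]), 'effort': array([ 1.25805586e-04, -4.17700803e+01, -2.46404386e+01, -3.10948062e-04,
        5.79209067e-03,  3.10125408e-06]), 'position': array([0.25490173, 0.51488513, 0.23051513]), 'ee_rot': array([-2.85384811e-04,  2.27876776e-01,  9.73689620e-01, -7.86041480e-04]), 'contact_force': array([ 0.02174796, -1.21163815, -0.30081029]), 'moment': array([0.00741871, 0.00806455, 0.04022213]), 'gripper_force': 0.0, 'width': 0.0853605536231067} -0.0187
```

View pics/top0.png

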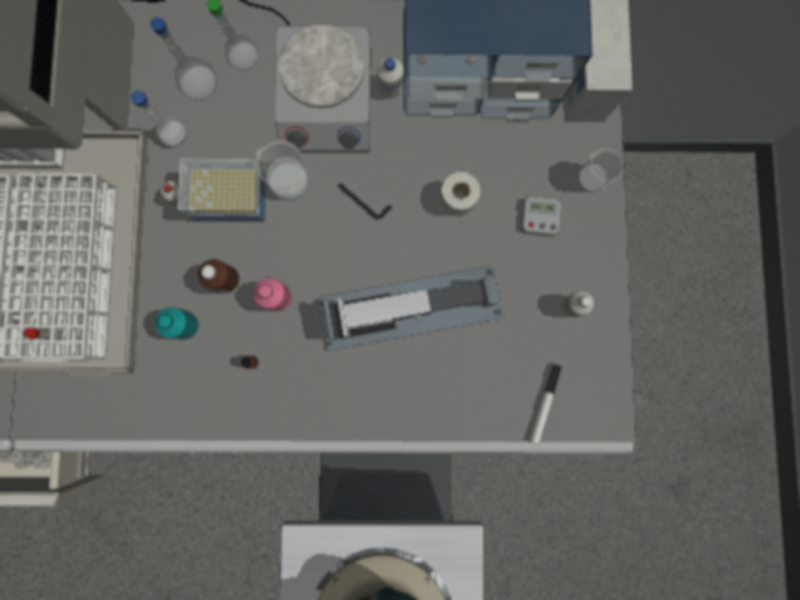

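View pics/side0.png

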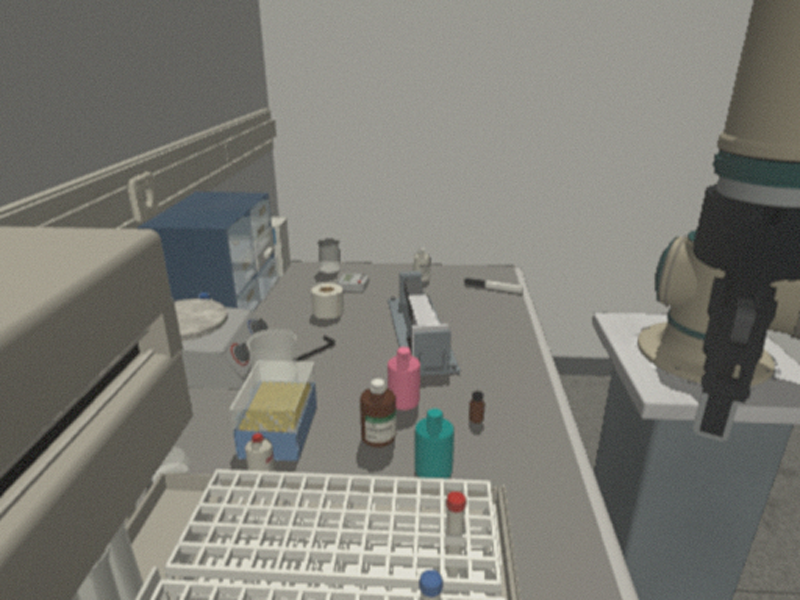

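The top view shows the holder at (325–498, 270–345). Its jaws are at the left end near (335,318), the post is at the right near (490,285), and the white sleeve is at (345–430, 290–330), so holder +y points along image left, which is world +y. Bottle candidates are brown (217,275), pink (271,293), turquoise (174,323) and pale (582,303). Pink and turquoise are excluded, and brown looks like the large one. I'll check with enlarged crops.

```bash
python3 - <<'E'
from h import *
t=pickle.load(open('top0.pkl','rb'));s=pickle.load(open('side0.pkl','rb'))
def crop(d,x0,y0,w,h,W,H): return cv2.resize(d['frame'][y0:y0+h,x0:x0+w,::-1],(W,H),interpolation=cv2.INTER_CUBIC)
a=crop(t,200,165,125,65,800,416)      # x6.4
b=np.hstack([crop(t,120,155,50,42,266,184*266//220),crop(s,222,235,50,42,266,222),crop(s,250,155,50,42,266,222)])
cv2.imwrite('pics/crop0.png',np.vstack([a[:370],np.pad(b,((0,8),(0,2),(0,0)))]) if 0 else np.vstack([a[:370],cv2.resize(b,(800,222))]))
# holder bed hue mask
hsv=cv2.cvtColor(t['frame'],cv2.COLOR_RGB2HSV)
f=t['frame'].astype(int); m=((f[:,:,2]-f[:,:,0])>12).astype(np.uint8); m[:, :190]=0; m[:160]=0;m[235:]=0;m[:,340:]=0
m=cv2.morphologyEx(m,cv2.MORPH_CLOSE,np.ones((9,9)))
c=max(cv2.findContours(m,0,2)[0],key=cv2.contourArea); r=cv2.minAreaRect(c); print(r,cv2.boxPoints(r))
for p in cv2.boxPoints(r): print(onz(t,*p,0.008))
for n,(lo,hi) in {'small':((355,180),(390,210)),'brown':((122,160),(158,190))}.items(): print(n,f[lo[1]:hi[1]:4,lo[0]:hi[0]:4].mean(2).astype(int))
E
```

```text
((267.5247802734375, 209.39190673828125), (18.77952766418457, 108.50291442871094), 69.88036346435547) [[213.35403 219.23663]
 [315.2357  181.91364]
 [321.69553 199.54718]
 [219.81387 236.87018]]
[0.43770489 0.08051966 0.008     ]
[ 0.53499686 -0.18089184  0.008     ]
[ 0.48937297 -0.19679485  0.008     ]
[0.39329255 0.06341092 0.008     ]
small [[112 113 111 112 113 112 112 112 112]
 [112 113 112 112 112 112 112 112 114]
 [ 91  97 104 102 130 139 114 113 113]
 [ 74  72  64  97  90 186 147 113 113]
 [ 75  68  59 110 115 143 138 113 112]
 [ 74  74  64  72 120 135 113 112 113]
 [111 111 111 111 113 113 113 113 113]
 [113 113 113 113 113 113 113 113 113]]
brown [[110 111 110 111 109 111 111 110 110]
 [111 110 110 106 104 110 110 111 111]
 [111 105  68  55  53  64 102 110 111]
 [ 72  63 149 187  72  57  41  67 110]
 [ 71  59 131 172  66  60  43  41 108]
 [ 70  69  46  51  55  54  40  40 107]
 [ 73  69  65  50  44  41  37  71  73]
 [110 104  97  98  96  96 105  84  71]]
```

View pics/crop0.png

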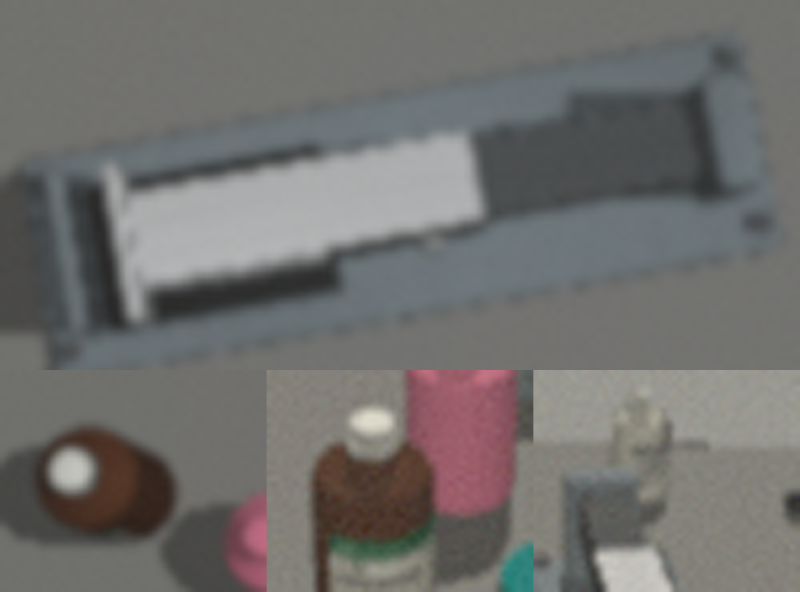

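The crop shows the bed corners near (738,32), (775,248), (25,165) and (52,367), and the button tip as a small knob at (432,240). The fixed jaw is at the far left and the moving jaw at (120,240). The brown bottle with the white cap is the large bottle: it isn't pink or turquoise, and it is wider than the pale bottle.

```bash
python3 - <<'E'
from h import *
t=pickle.load(open('top0.pkl','rb'));s=pickle.load(open('side0.pkl','rb'))
P=lambda x,y,z:onz(t,200+(x+.5)/6.4-.5,165+(y+.5)/6.4-.5,z)
obs=np.array([P(738,32,.008),P(775,248,.008),P(25,165,.008),P(52,367,.008)])[:,:2]
loc=np.array([[45,-142],[-45,-142],[45,155],[-45,155]])/1000
A=obs-obs.mean(0);B=loc-loc.mean(0)
th=np.arctan2((B[:,0]*A[:,1]-B[:,1]*A[:,0]).sum(),(A*B).sum())
M=np.array([[np.cos(th),-np.sin(th)],[np.sin(th),np.cos(th)]]);o=obs.mean(0)-M@loc.mean(0)
print('yaw',np.degrees(th),'origin',o,'resid mm',(obs-(loc@M.T+o))*1e3)
print('tip obs',P(432,240,.048),'pred',M@[-.0245,0]+o)
top=[P(468,131,.066),P(485,217,.066),P(110,165,.072),P(135,322,.072)]
for q in top: print('local',(M.T@(q[:2]-o))*1e3)
# bottle: cap white in top view, z=.09; side cap
f=t['frame'].astype(int); 
m=((f.min(2)>120)).astype(np.uint8); sub=np.zeros_like(m); sub[160:190,122:150]=m[160:190,122:150]
mm=cv2.moments(sub,True); u,v=mm['m10']/mm['m00'],mm['m01']/mm['m00']; print('cap',u,v,mm['m00'],onz(t,u,v,.09))
# side cap: ray-ray
g=s['frame'].astype(int); m=((g.min(2)>125)&(np.ptp(g,axis=2)<45)).astype(np.uint8); sub=np.zeros_like(m); sub[240:253,234:250]=m[240:253,234:250]
mm=cv2.moments(sub,True); us,vs=mm['m10']/mm['m00'],mm['m01']/mm['m00'];print('sidecap',us,vs,mm['m00'])
o1,d1=ray(t,u,v);o2,d2=ray(s,us,vs);k=np.linalg.lstsq(np.c_[d1,-d2],o2-o1,rcond=None)[0];print(o1+d1*k[0],o2+d2*k[1])
E
```

```text
yaw 10.155724886130269 origin [ 0.49846198 -0.04954911] resid mm [[-0.51194466  0.87925212]
 [ 0.42120624  3.27289171]
 [-3.90797742 -3.82602213]
 [ 3.99871584 -0.3261217 ]]
tip obs [ 0.47911691 -0.05447176  0.048     ] pred [ 0.47434585 -0.05386905]
local [ 17.2017812  -21.06942689]
local [-15.99127561 -21.56048213]
local [ 26.84996056 113.82610109]
local [-32.62144095 114.09458563]
cap 133.06382978723406 173.5531914893617 47.0 [0.54163117 0.26307488 0.09      ]
sidecap 241.2207792207792 245.03896103896105 77.0
[0.54185294 0.26354117 0.08854701] [0.54075765 0.26352665 0.08837518]
```

```bash
cat >> h.py <<'E'
def todo(p,yaw=None):
    """remaining shift in tool axes (mm) to world p and turn rz (deg) so tool y lies at yaw(deg) mod 180"""
    s=manip.get_state(); q=np.array(s['ee_rot']); r=R.from_quat(q[[1,2,3,0]]).as_matrix()
    out={'shift_mm':(r.T@(np.array(p)-s['position'])*1e3).round(1),'tilt':np.degrees(r[:2,2]).round(2)}
    if yaw is not None:
        a=np.degrees(np.arctan2(r[1,1],r[0,1])); out['rz']=round(-((yaw-a+90)%180-90),2)
    print(out,'F',np.round(s['contact_force'],1),'w',round(s['width']*1e3,1),'g',round(s['gripper_force'],1),'pos',np.round(s['position'],4),'t',round(s['clock'],2))
E
python3 - <<'E'
from h import *
t=pickle.load(open('top0.pkl','rb'))
f=t['frame'].astype(int)
m=np.zeros((384,512),np.uint8); m[180:215,217:277]=(f[180:215,217:277].min(2)>140)
pts=[]
# sleeve long edges, columns 232..268
for name,fn in(('far',min),('near',max)):
    e=[]
    for c in range(232,266):
        col=f[175:225,c].mean(1); hi=col.max(); 
        idx=np.where(col>125)[0]; i=fn(idx); j=i-1 if name=='far' else i+1
        sub=i+(j-i)*(col[i]-125)/(col[i]-col[j]); e.append(onz(t,c,175+sub,.066)[:2])
    e=np.array(e); vx,vy,x0,y0=cv2.fitLine(e.astype(np.float32),cv2.DIST_HUBER,0,.01,.01).ravel()
    print(name,'yaw',np.degrees(np.arctan2(-vx,vy))%180, 'x at y=-.05', x0+vx/vy*(-.05-y0))
todo([.4985,-.0495,.15],10.5)
E
python3 -m pendant '[{"rz":7.1},{"rz":7.1},{"rz":7.1},{"rz":7.1},{"rz":7.1},{"rz":7.1},{"rz":7.1},{"rz":3.2}]'
```

```text
far yaw 12.470871 x at y=-.05 0.51768804
near yaw 13.856812 x at y=-.05 0.48241287
{'shift_mm': array([-468.8, -397.5,   81.1]), 'tilt': array([-0.05, -0.08]), 'rz': np.float64(53.16)} F [ 0.  -1.2 -0.3] w 85.4 g 0.0 pos [0.2549 0.5149 0.2305] t 0.1invalid input
```

```bash
python3 -m pendant '[{"dx":0,"dy":0,"dz":0,"rx":0,"ry":0,"rz":7.1,"hand":0.085}]' 40; python3 - <<'E'
from h import *
t=pickle.load(open('top0.pkl','rb'))
f=t['frame'].astype(int)
d=(f[:,:,2]-f[:,:,0]).astype(float); d=cv2.GaussianBlur(d,(3,3),0)
# bed long edges: first crossing from outside
for name,rows,z in(('far',range(165,215),.008),('near',range(235,185,-1),.008)):
    e=[]
    for c in range(215,308):
        prev=None
        for r in rows:
            if d[r,c]>9:
                p=d[prev,c]; s=prev+(r-prev)*(9-p)/(d[r,c]-p); e.append(onz(t,c,s,z)[:2]); break
            prev=r
    e=np.array(e); vx,vy,x0,y0=cv2.fitLine(e.astype(np.float32),cv2.DIST_HUBER,0,.002,.001).ravel()
    res=(e-[x0,y0])@np.array([vy,-vx])
    print(name,len(e),'yaw',np.degrees(np.arctan(-vx/vy)), 'x at y=-.05', x0+vx/vy*(-.05-y0),'rms',res.std())
E
```

```text
clock: 0.18
position: [0.255, 0.515, 0.2307]
ee_rot: [-0.0, 0.289, 0.957, -0.001]
contact_force: [-0.4, -0.8, 0.2]
width: 0.085
gripper_force: 0.0
far 92 yaw 10.724111 x at y=-.05 0.540261 rms 0.00034881103448637066
near 93 yaw 10.612957 x at y=-.05 0.45441768 rms 0.00017772895517400582
```

```bash
python3 -m pendant '[{"rz":7.1,"hand":0.085},{"rz":7.1,"hand":0.085},{"rz":7.1,"hand":0.085},{"rz":7.1,"hand":0.085},{"rz":7.1,"hand":0.085},{"rz":7.1,"hand":0.085},{"rz":3.3,"hand":0.085}]' 40; python3 -c "
from h import *
todo([.4985,-.05,.15],10.7)"
```

```text
{'shift_mm': array([-515.2, -336.1,   81.1]), 'tilt': array([-0.04, -0.06]), 'rz': np.float64(45.74)} F [-0.4 -0.8  0.2] w 85.0 g 0.0 pos [0.255  0.515  0.2307] t 0.18invalid input
```

```bash
python3 -m pendant '[{"dx":0,"dy":0,"dz":0,"rx":0,"ry":0,"rz":7.1,"hand":0.085},{"dx":0,"dy":0,"dz":0,"rx":0,"ry":0,"rz":7.1,"hand":0.085},{"dx":0,"dy":0,"dz":0,"rx":0,"ry":0,"rz":7.1,"hand":0.085},{"dx":0,"dy":0,"dz":0,"rx":0,"ry":0,"rz":7.1,"hand":0.085},{"dx":0,"dy":0,"dz":0,"rx":0,"ry":0,"rz":7.1,"hand":0.085},{"dx":0,"dy":0,"dz":0,"rx":0,"ry":0,"rz":7.1,"hand":0.085},{"dx":0,"dy":0,"dz":0,"rx":0,"ry":0,"rz":3.3,"hand":0.085}]' 40; python3 -c "
from h import *
todo([.4985,-.05,.15],10.7)"
```

```text
clock: 0.77
position: [0.255, 0.515, 0.2308]
ee_rot: [0.0, 0.64, 0.768, -0.001]
contact_force: [0.9, -0.1, 0.2]
width: 0.0853
gripper_force: 0.0
{'shift_mm': array([-599.6,  137.9,   81.1]), 'tilt': array([-0.03, -0.05]), 'rz': np.float64(-0.33)} F [ 0.9 -0.1  0.2] w 85.3 g 0.0 pos [0.255  0.515  0.2308] t 0.77
```

```bash
python3 -m pendant '[{"dx":-0.04,"dy":0.0115,"dz":0,"rx":0,"ry":0,"rz":0,"hand":0.085},{"dx":-0.04,"dy":0.0115,"dz":0,"rx":0,"ry":0,"rz":0,"hand":0.085},{"dx":-0.04,"dy":0.0115,"dz":0,"rx":0,"ry":0,"rz":0,"hand":0.085},{"dx":-0.04,"dy":0.0115,"dz":0,"rx":0,"ry":0,"rz":0,"hand":0.085},{"dx":-0.04,"dy":0.0115,"dz":0,"rx":0,"ry":0,"rz":0,"hand":0.085},{"dx":-0.04,"dy":0.0115,"dz":0,"rx":0,"ry":0,"rz":0,"hand":0.085},{"dx":-0.04,"dy":0.0115,"dz":0,"rx":0,"ry":0,"rz":0,"hand":0.085},{"dx":-0.04,"dy":0.0115,"dz":0,"rx":0,"ry":0,"rz":0,"hand":0.085},{"dx":-0.04,"dy":0.0115,"dz":0,"rx":0,"ry":0,"rz":0,"hand":0.085},{"dx":-0.04,"dy":0.0115,"dz":0,"rx":0,"ry":0,"rz":0,"hand":0.085},{"dx":-0.04,"dy":0.0115,"dz":0,"rx":0,"ry":0,"rz":0,"hand":0.085},{"dx":-0.04,"dy":0.0115,"dz":0,"rx":0,"ry":0,"rz":0,"hand":0.085}]' 40; python3 -c "
from h import *
todo([.4985,-.05,.10],10.7)"
```

```text
clock: 1.77
position: [0.4797, 0.0671, 0.2311]
ee_rot: [-0.0, 0.638, 0.77, 0.0]
contact_force: [0.4, 0.6, 0.1]
width: 0.0848
gripper_force: 0.0
{'shift_mm': array([-118.6,   -3.2,  131.1]), 'tilt': array([-0.02,  0.02]), 'rz': np.float64(-0.06)} F [0.4 0.6 0.1] w 84.8 g 0.0 pos [0.4797 0.0671 0.2311] t 1.77
```

```bash
python3 -m pendant '[{"dx":-0.04,"dy":-0.001,"dz":0.02,"rx":0,"ry":0,"rz":0,"hand":0.085},{"dx":-0.04,"dy":-0.001,"dz":0.02,"rx":0,"ry":0,"rz":0,"hand":0.085},{"dx":-0.038,"dy":-0.001,"dz":0.02,"rx":0,"ry":0,"rz":0,"hand":0.085},{"dx":0,"dy":0,"dz":0.03,"rx":0,"ry":0,"rz":0,"hand":0.085},{"dx":0,"dy":0,"dz":0.03,"rx":0,"ry":0,"rz":0,"hand":0.085},{"dx":0,"dy":0,"dz":0,"rx":0,"ry":0,"rz":0,"hand":0.085},{"dx":0,"dy":0,"dz":0,"rx":0,"ry":0,"rz":0,"hand":0.085}]' 40; python3 -c "
from h import *
todo([.4985,-.05,.028],10.7)
snap('top','top1');snap('side','side1')
t=cv2.imread('pics/top1.png');s=cv2.imread('pics/side1.png')
cv2.imwrite('pics/c1.png',np.hstack([cv2.resize(t[200:400,280:540],(390,300)),cv2.resize(s[200:400,300:560],(390,300))]))"
```

```text
clock: 2.35
position: [0.4959, -0.0407, 0.1134]
ee_rot: [-0.002, 0.639, 0.77, -0.001]
contact_force: [0.3, 0.1, 0.5]
width: 0.0847
gripper_force: 0.0
{'shift_mm': array([-9.8,  1.1, 85.4]), 'tilt': array([-0.25,  0.07]), 'rz': np.float64(-0.07)} F [0.3 0.1 0.5] w 84.7 g 0.0 pos [ 0.4959 -0.0407  0.1134] t 2.35
```

View pics/c1.png

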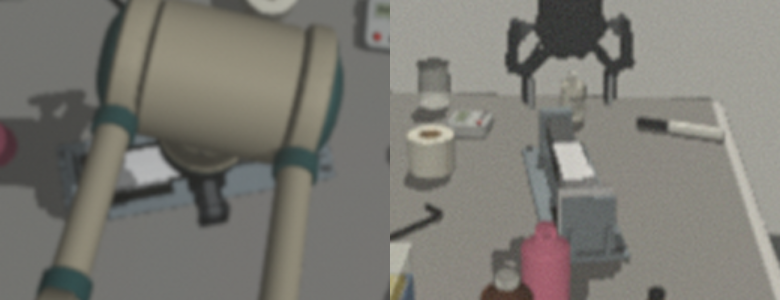

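The open fingers straddle the sleeve: in the side crop the tips are at (530,100) and (612,100), either side of the sleeve at (575,160). Next I descend.

```bash
python3 -m pendant '[{"dx":-0.01,"dy":0.001,"dz":0.015,"rx":0,"ry":0,"rz":0,"hand":0.085},{"dx":0,"dy":0,"dz":0.02,"rx":0,"ry":0,"rz":0,"hand":0.085},{"dx":0,"dy":0,"dz":0.02,"rx":0,"ry":0,"rz":0,"hand":0.085},{"dx":0,"dy":0,"dz":0.015,"rx":0,"ry":0,"rz":0,"hand":0.085},{"dx":0,"dy":0,"dz":0.01,"rx":0,"ry":0,"rz":0,"hand":0.085},{"dx":0,"dy":0,"dz":0.005,"rx":0,"ry":0,"rz":0,"hand":0.085},{"dx":0,"dy":0,"dz":0,"rx":0,"ry":0,"rz":0,"hand":0.06}]' 20; python3 -c "
from h import *
todo([.4985,-.05,.028],10.7)"
```

```text
clock: 3.03
position: [0.501, -0.0502, 0.0303]
ee_rot: [0.001, 0.638, 0.77, 0.0]
contact_force: [0.3, -0.6, 0.5]
width: 0.0747
gripper_force: 0.0
{'shift_mm': array([ 0.6, -2.4,  2.3]), 'tilt': array([ 0.08, -0.02]), 'rz': np.float64(0.02)} F [ 0.3 -0.6  0.5] w 74.7 g 0.0 pos [ 0.501  -0.0502  0.0303] t 3.03
```

```bash
python3 -m pendant '[{"dx":0,"dy":-0.001,"dz":0.001,"rx":0,"ry":0,"rz":0,"hand":0.045},{"dx":0,"dy":-0.001,"dz":0.001,"rx":0,"ry":0,"rz":0,"hand":0.045},{"dx":0,"dy":0,"dz":0,"rx":0,"ry":0,"rz":0,"hand":0.045},{"dx":0,"dy":0,"dz":0,"rx":0,"ry":0,"rz":0,"hand":0.045},{"dx":0,"dy":0,"dz":0,"rx":0,"ry":0,"rz":0,"hand":0.045}]' 20; python3 -c "
from h import *
todo([.4985,-.05,.028],10.7)"
python3 -m pendant '[{"dx":0,"dy":0,"dz":0,"rx":0,"ry":0,"rz":0,"hand":0.03},{"dx":0,"dy":0,"dz":0,"rx":0,"ry":0,"rz":0,"hand":0.03},{"dx":0,"dy":0,"dz":0,"rx":0,"ry":0,"rz":0,"hand":0.03},{"dx":0,"dy":0,"dz":0,"rx":0,"ry":0,"rz":0,"hand":0.03},{"dx":0,"dy":0,"dz":0,"rx":0,"ry":0,"rz":0,"hand":0.03}]' 20; python3 -c "
from h import *
todo([.4985,-.05,.028],10.7)"
```

```text
clock: 3.45
position: [0.4977, -0.0509, 0.0281]
ee_rot: [-0.0, 0.638, 0.77, -0.0]
contact_force: [-2.6, -1.1, 1.2]
width: 0.0452
gripper_force: 1.3
{'shift_mm': array([0.8, 0.9, 0.1]), 'tilt': array([-0.03, -0.  ]), 'rz': np.float64(-0.04)} F [-2.6 -1.1  1.2] w 45.2 g 1.3 pos [ 0.4977 -0.0509  0.0281] t 3.45
clock: 3.87
position: [0.4968, -0.051, 0.028]
ee_rot: [-0.001, 0.638, 0.77, -0.001]
contact_force: [-5.3, -0.6, 6.9]
width: 0.0356
gripper_force: 21.3
{'shift_mm': array([0.7, 1.8, 0. ]), 'tilt': array([-0.15, -0.01]), 'rz': np.float64(-0.0)} F [-5.3 -0.6  6.9] w 35.6 g 21.3 pos [ 0.4968 -0.051   0.028 ] t 3.87
```

```bash
python3 -m pendant '[{"dx":-0.001,"dy":-0.001,"dz":-0.0005,"rx":0,"ry":0,"rz":0,"hand":0.03},{"dx":-0.001,"dy":0,"dz":0,"rx":0,"ry":0,"rz":0,"hand":0.03},{"dx":-0.001,"dy":0,"dz":0,"rx":0,"ry":0,"rz":0,"hand":0.03}]' 30; python3 -c "
from h import *
todo([.4985,-.05,.028],10.7)"
```

```text
clock: 4.12
position: [0.4973, -0.0532, 0.0281]
ee_rot: [-0.001, 0.638, 0.77, 0.0]
contact_force: [-2.3, 4.4, 2.4]
width: 0.0357
gripper_force: 31.1
{'shift_mm': array([2.9, 1.8, 0.1]), 'tilt': array([-0.07,  0.08]), 'rz': np.float64(-0.04)} F [-2.3  4.4  2.4] w 35.7 g 31.1 pos [ 0.4973 -0.0532  0.0281] t 4.12
```

```bash
python3 -m pendant '[{"dx":-0.0015,"dy":0,"dz":0,"rx":0,"ry":0,"rz":0,"hand":0.03},{"dx":-0.0015,"dy":0,"dz":0,"rx":0,"ry":0,"rz":0,"hand":0.03},{"dx":-0.0015,"dy":0,"dz":0,"rx":0,"ry":0,"rz":0,"hand":0.03},{"dx":-0.0015,"dy":0,"dz":0,"rx":0,"ry":0,"rz":0,"hand":0.03}]' 30;python3 -m pendant '[{"dx":-0.0015,"dy":0,"dz":0,"rx":0,"ry":0,"rz":0,"hand":0.03},{"dx":-0.0015,"dy":0,"dz":0,"rx":0,"ry":0,"rz":0,"hand":0.03},{"dx":-0.0015,"dy":0,"dz":0,"rx":0,"ry":0,"rz":0,"hand":0.03},{"dx":-0.0015,"dy":0,"dz":0,"rx":0,"ry":0,"rz":0,"hand":0.03}]' 30; python3 -c "
from h import *
todo([.4985,-.05,.028],10.7)"
```

```text
clock: 4.45
position: [0.4983, -0.0587, 0.0281]
ee_rot: [-0.001, 0.638, 0.77, 0.0]
contact_force: [-2.2, 3.5, 3.2]
width: 0.0359
gripper_force: 30.4
clock: 4.78
position: [0.4995, -0.0648, 0.0281]
ee_rot: [-0.001, 0.638, 0.77, 0.0]
contact_force: [-1.7, 6.0, 3.3]
width: 0.0355
gripper_force: 30.4
{'shift_mm': array([14.7,  1.8,  0.1]), 'tilt': array([-0.08,  0.1 ]), 'rz': np.float64(-0.05)} F [-1.7  6.   3.3] w 35.5 g 30.4 pos [ 0.4995 -0.0648  0.0281] t 4.78
```

```bash
python3 -m pendant '[{"dx":-0.0025,"dy":0,"dz":0,"rx":0,"ry":0,"rz":0,"hand":0.03},{"dx":-0.0025,"dy":0,"dz":0,"rx":0,"ry":0,"rz":0,"hand":0.03},{"dx":-0.0025,"dy":0,"dz":0,"rx":0,"ry":0,"rz":0,"hand":0.03},{"dx":-0.0025,"dy":0,"dz":0,"rx":0,"ry":0,"rz":0,"hand":0.03},{"dx":-0.0025,"dy":0,"dz":0,"rx":0,"ry":0,"rz":0,"hand":0.03},{"dx":-0.0025,"dy":0,"dz":0,"rx":0,"ry":0,"rz":0,"hand":0.03},{"dx":-0.0025,"dy":0,"dz":0,"rx":0,"ry":0,"rz":0,"hand":0.03},{"dx":-0.0025,"dy":0,"dz":0,"rx":0,"ry":0,"rz":0,"hand":0.03},{"dx":-0.0025,"dy":0,"dz":0,"rx":0,"ry":0,"rz":0,"hand":0.03},{"dx":-0.0025,"dy":0,"dz":0,"rx":0,"ry":0,"rz":0,"hand":0.03}]' 30; python3 -c "
from h import *
todo([.4985,-.05,.028],10.7)
snap('side','side2'); s=cv2.imread('pics/side2.png'); cv2.imwrite('pics/c2.png',cv2.resize(s[180:400,320:540],(600,600)))"
```

```text
clock: 5.62
position: [0.5042, -0.0895, 0.0281]
ee_rot: [-0.001, 0.638, 0.77, 0.0]
contact_force: [-1.4, 4.3, 3.6]
width: 0.0357
gripper_force: 30.3
{'shift_mm': array([39.9,  1.7,  0.1]), 'tilt': array([-0.07,  0.09]), 'rz': np.float64(-0.04)} F [-1.4  4.3  3.6] w 35.7 g 30.3 pos [ 0.5042 -0.0895  0.0281] t 5.62
```

View pics/c2.png

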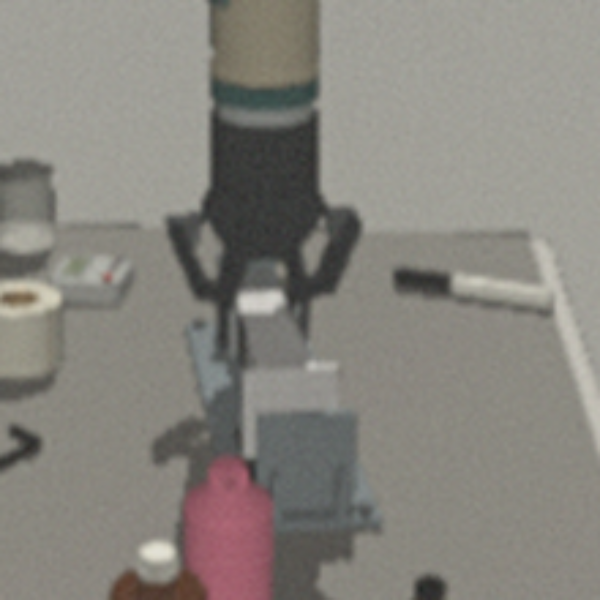

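The moving jaw (light, at (295,400)) has separated from the fixed jaw, so the sleeve is sliding and is now about 39 mm along. From 46 mm on I'll feel my way.

```bash
python3 -m pendant '[{"dx":-0.002,"dy":0,"dz":0,"rx":0,"ry":0,"rz":0,"hand":0.03},{"dx":-0.002,"dy":0,"dz":0,"rx":0,"ry":0,"rz":0,"hand":0.03},{"dx":-0.002,"dy":0,"dz":0,"rx":0,"ry":0,"rz":0,"hand":0.03}]' 30;python3 -m pendant '[{"dx":-0.001,"dy":0,"dz":0,"rx":0,"ry":0,"rz":0,"hand":0.03},{"dx":-0.001,"dy":0,"dz":0,"rx":0,"ry":0,"rz":0,"hand":0.03},{"dx":0,"dy":0,"dz":0,"rx":0,"ry":0,"rz":0,"hand":0.03}]' 30; python3 -c "
from h import *
todo([.4985,-.05,.028],10.7)"
```

```text
clock: 5.92
position: [0.5054, -0.0958, 0.0281]
ee_rot: [-0.001, 0.638, 0.77, 0.0]
contact_force: [-1.5, 4.9, 2.8]
width: 0.0357
gripper_force: 30.3
clock: 6.17
position: [0.5058, -0.0983, 0.028]
ee_rot: [-0.0, 0.638, 0.77, -0.0]
contact_force: [-1.2, 3.2, 3.1]
width: 0.0357
gripper_force: 30.3
{'shift_mm': array([48.8,  1.7,  0.1]), 'tilt': array([-0.05,  0.01]), 'rz': np.float64(-0.04)} F [-1.2  3.2  3.1] w 35.7 g 30.3 pos [ 0.5058 -0.0983  0.028 ] t 6.17
```

```bash
python3 -m pendant '[{"dx":-0.001,"dy":0,"dz":0,"rx":0,"ry":0,"rz":0,"hand":0.03},{"dx":-0.001,"dy":0,"dz":0,"rx":0,"ry":0,"rz":0,"hand":0.03},{"dx":-0.0005,"dy":0,"dz":0,"rx":0,"ry":0,"rz":0,"hand":0.03},{"dx":0,"dy":0,"dz":0,"rx":0,"ry":0,"rz":0,"hand":0.03}]' 30; python3 -c "
from h import *
todo([.4985,-.05,.028],10.7)"
```

```text
clock: 6.5
position: [0.5063, -0.1008, 0.0281]
ee_rot: [-0.0, 0.638, 0.77, -0.0]
contact_force: [-1.6, 2.7, 3.7]
width: 0.0359
gripper_force: 30.2
{'shift_mm': array([51.4,  1.7,  0.1]), 'tilt': array([-0.03,  0.  ]), 'rz': np.float64(-0.04)} F [-1.6  2.7  3.7] w 35.9 g 30.2 pos [ 0.5063 -0.1008  0.0281] t 6.5
```

```bash
python3 -m pendant '[{"dx":-0.001,"dy":0,"dz":0,"rx":0,"ry":0,"rz":0,"hand":0.03},{"dx":-0.001,"dy":0,"dz":0,"rx":0,"ry":0,"rz":0,"hand":0.03},{"dx":-0.0005,"dy":0,"dz":0,"rx":0,"ry":0,"rz":0,"hand":0.03},{"dx":0,"dy":0,"dz":0,"rx":0,"ry":0,"rz":0,"hand":0.03}]' 30; python3 -c "
from h import *
todo([.4985,-.05,.028],10.7)"
```

```text
clock: 6.83
position: [0.5068, -0.1033, 0.0281]
ee_rot: [-0.0, 0.638, 0.77, -0.0]
contact_force: [-2.5, 2.8, 3.4]
width: 0.0354
gripper_force: 30.3
{'shift_mm': array([53.9,  1.7,  0.1]), 'tilt': array([-0.03, -0.01]), 'rz': np.float64(-0.04)} F [-2.5  2.8  3.4] w 35.4 g 30.3 pos [ 0.5068 -0.1033  0.0281] t 6.83
```

```bash
python3 -m pendant '[{"dx":-0.001,"dy":0,"dz":0,"rx":0,"ry":0,"rz":0,"hand":0.03},{"dx":-0.001,"dy":0,"dz":0,"rx":0,"ry":0,"rz":0,"hand":0.03},{"dx":-0.0005,"dy":0,"dz":0,"rx":0,"ry":0,"rz":0,"hand":0.03},{"dx":0,"dy":0,"dz":0,"rx":0,"ry":0,"rz":0,"hand":0.03}]' 30; python3 -c "
from h import *
todo([.4985,-.05,.028],10.7)"
```

```text
clock: 7.17
position: [0.5073, -0.1057, 0.0281]
ee_rot: [-0.0, 0.638, 0.77, -0.0]
contact_force: [-2.9, 3.1, 4.0]
width: 0.0357
gripper_force: 30.3
{'shift_mm': array([56.3,  1.7,  0.1]), 'tilt': array([-0.03,  0.  ]), 'rz': np.float64(-0.04)} F [-2.9  3.1  4. ] w 35.7 g 30.3 pos [ 0.5073 -0.1057  0.0281] t 7.17
```

```bash
python3 -m pendant '[{"dx":-0.001,"dy":0,"dz":0,"rx":0,"ry":0,"rz":0,"hand":0.03},{"dx":-0.001,"dy":0,"dz":0,"rx":0,"ry":0,"rz":0,"hand":0.03},{"dx":-0.0005,"dy":0,"dz":0,"rx":0,"ry":0,"rz":0,"hand":0.03},{"dx":0,"dy":0,"dz":0,"rx":0,"ry":0,"rz":0,"hand":0.03}]' 30; python3 -c "
from h import *
todo([.4985,-.05,.028],10.7)"
```

```text
clock: 7.5
position: [0.5077, -0.1082, 0.0281]
ee_rot: [-0.0, 0.638, 0.77, -0.0]
contact_force: [-2.9, 2.7, 3.3]
width: 0.0356
gripper_force: 30.3
{'shift_mm': array([58.9,  1.7,  0.1]), 'tilt': array([-0.03, -0.  ]), 'rz': np.float64(-0.04)} F [-2.9  2.7  3.3] w 35.6 g 30.3 pos [ 0.5077 -0.1082  0.0281] t 7.5
```

```bash
python3 -m pendant '[{"dx":-0.001,"dy":0,"dz":0,"rx":0,"ry":0,"rz":0,"hand":0.03},{"dx":-0.001,"dy":0,"dz":0,"rx":0,"ry":0,"rz":0,"hand":0.03},{"dx":-0.0005,"dy":0,"dz":0,"rx":0,"ry":0,"rz":0,"hand":0.03},{"dx":0,"dy":0,"dz":0,"rx":0,"ry":0,"rz":0,"hand":0.03}]' 30; python3 -c "
from h import *
todo([.4985,-.05,.028],10.7)"
```

```text
clock: 7.83
position: [0.5082, -0.1106, 0.0281]
ee_rot: [-0.0, 0.638, 0.77, -0.0]
contact_force: [-3.8, 4.4, 3.3]
width: 0.0359
gripper_force: 30.3
{'shift_mm': array([61.3,  1.7,  0.1]), 'tilt': array([-0.03,  0.01]), 'rz': np.float64(-0.04)} F [-3.8  4.4  3.3] w 35.9 g 30.3 pos [ 0.5082 -0.1106  0.0281] t 7.83
```

```bash
python3 -m pendant '[{"dx":-0.001,"dy":0,"dz":0,"rx":0,"ry":0,"rz":0,"hand":0.03},{"dx":-0.0005,"dy":0,"dz":0,"rx":0,"ry":0,"rz":0,"hand":0.03},{"dx":0,"dy":0,"dz":0,"rx":0,"ry":0,"rz":0,"hand":0.03}]' 30; python3 -c "
from h import *
todo([.4985,-.05,.028],10.7)"
```

```text
clock: 8.08
position: [0.5085, -0.1121, 0.0281]
ee_rot: [-0.0, 0.638, 0.77, -0.0]
contact_force: [-3.3, 3.9, 2.6]
width: 0.0356
gripper_force: 30.3
{'shift_mm': array([62.9,  1.7,  0.1]), 'tilt': array([-0.03,  0.  ]), 'rz': np.float64(-0.04)} F [-3.3  3.9  2.6] w 35.6 g 30.3 pos [ 0.5085 -0.1121  0.0281] t 8.08
```

```bash
python3 -m pendant '[{"dx":-0.001,"dy":0,"dz":0,"rx":0,"ry":0,"rz":0,"hand":0.03},{"dx":-0.001,"dy":0,"dz":0,"rx":0,"ry":0,"rz":0,"hand":0.03},{"dx":0,"dy":0,"dz":0,"rx":0,"ry":0,"rz":0,"hand":0.03}]' 30; python3 -c "
from h import *
todo([.4985,-.05,.028],10.7)"
```

```text
clock: 8.33
position: [0.5089, -0.1141, 0.0281]
ee_rot: [-0.0, 0.638, 0.77, -0.0]
contact_force: [-3.1, 3.5, 3.7]
width: 0.0354
gripper_force: 30.3
{'shift_mm': array([65. ,  1.7,  0.1]), 'tilt': array([-0.03, -0.01]), 'rz': np.float64(-0.03)} F [-3.1  3.5  3.7] w 35.4 g 30.3 pos [ 0.5089 -0.1141  0.0281] t 8.33
```

```bash
python3 -m pendant '[{"dx":-0.001,"dy":0,"dz":0,"rx":0,"ry":0,"rz":0,"hand":0.03},{"dx":-0.001,"dy":0,"dz":0,"rx":0,"ry":0,"rz":0,"hand":0.03},{"dx":-0.0005,"dy":0,"dz":0,"rx":0,"ry":0,"rz":0,"hand":0.03},{"dx":0,"dy":0,"dz":0,"rx":0,"ry":0,"rz":0,"hand":0.03}]' 30; python3 -c "
from h import *
todo([.4985,-.05,.028],10.7)"
```

```text
clock: 8.67
position: [0.5094, -0.1168, 0.0281]
ee_rot: [0.0, 0.638, 0.77, -0.0]
contact_force: [-3.8, 1.0, 3.1]
width: 0.0352
gripper_force: 30.2
{'shift_mm': array([67.7,  1.6,  0.1]), 'tilt': array([-0.02, -0.03]), 'rz': np.float64(-0.03)} F [-3.8  1.   3.1] w 35.2 g 30.2 pos [ 0.5094 -0.1168  0.0281] t 8.67
```

```bash
python3 -m pendant '[{"dx":-0.0005,"dy":0,"dz":0,"rx":0,"ry":0,"rz":0,"hand":0.03},{"dx":-0.0005,"dy":0,"dz":0,"rx":0,"ry":0,"rz":0,"hand":0.03},{"dx":0,"dy":0,"dz":0,"rx":0,"ry":0,"rz":0,"hand":0.03}]' 30; python3 -c "
from h import *
todo([.4985,-.05,.028],10.7)"
```

```text
clock: 8.92
position: [0.5096, -0.1178, 0.0281]
ee_rot: [0.0, 0.638, 0.77, -0.0]
contact_force: [-5.2, 1.2, 3.4]
width: 0.0355
gripper_force: 30.2
{'shift_mm': array([68.7,  1.7,  0. ]), 'tilt': array([-0.02, -0.03]), 'rz': np.float64(-0.03)} F [-5.2  1.2  3.4] w 35.5 g 30.2 pos [ 0.5096 -0.1178  0.0281] t 8.92
```

```bash
python3 -m pendant '[{"dx":-0.0005,"dy":0,"dz":0,"rx":0,"ry":0,"rz":0,"hand":0.03},{"dx":-0.0005,"dy":0,"dz":0,"rx":0,"ry":0,"rz":0,"hand":0.03},{"dx":0,"dy":0,"dz":0,"rx":0,"ry":0,"rz":0,"hand":0.03}]' 30; python3 -c "
from h import *
todo([.4985,-.05,.028],10.7)"
```

```text
clock: 9.17
position: [0.5098, -0.1189, 0.0281]
ee_rot: [0.0, 0.638, 0.77, -0.0]
contact_force: [-4.7, -1.9, 2.7]
width: 0.0357
gripper_force: 30.1
{'shift_mm': array([69.8,  1.7,  0. ]), 'tilt': array([-0.01, -0.05]), 'rz': np.float64(-0.02)} F [-4.7 -1.9  2.7] w 35.7 g 30.1 pos [ 0.5098 -0.1189  0.0281] t 9.17
```

```bash
python3 -m pendant '[{"dx":-0.0005,"dy":0,"dz":0,"rx":0,"ry":0,"rz":0,"hand":0.03},{"dx":-0.0005,"dy":0,"dz":0,"rx":0,"ry":0,"rz":0,"hand":0.03},{"dx":0,"dy":0,"dz":0,"rx":0,"ry":0,"rz":0,"hand":0.03}]' 30; python3 -c "
from h import *
todo([.4985,-.05,.028],10.7)"
```

```text
clock: 9.42
position: [0.51, -0.1198, 0.0281]
ee_rot: [0.0, 0.638, 0.77, -0.0]
contact_force: [-4.0, -0.8, 3.1]
width: 0.0358
gripper_force: 30.1
{'shift_mm': array([70.7,  1.7,  0. ]), 'tilt': array([-0.02, -0.04]), 'rz': np.float64(-0.03)} F [-4.  -0.8  3.1] w 35.8 g 30.1 pos [ 0.51   -0.1198  0.0281] t 9.42
```

```bash
python3 -m pendant '[{"dx":-0.0005,"dy":0,"dz":0,"rx":0,"ry":0,"rz":0,"hand":0.03},{"dx":-0.0005,"dy":0,"dz":0,"rx":0,"ry":0,"rz":0,"hand":0.03},{"dx":0,"dy":0,"dz":0,"rx":0,"ry":0,"rz":0,"hand":0.03}]' 30; python3 -c "
from h import *
todo([.4985,-.05,.028],10.7)"
```

```text
clock: 9.67
position: [0.5102, -0.1208, 0.0281]
ee_rot: [0.0, 0.638, 0.77, -0.0]
contact_force: [-5.0, -1.7, 2.5]
width: 0.0353
gripper_force: 30.1
{'shift_mm': array([71.8,  1.6,  0.1]), 'tilt': array([-0.01, -0.04]), 'rz': np.float64(-0.02)} F [-5.  -1.7  2.5] w 35.3 g 30.1 pos [ 0.5102 -0.1208  0.0281] t 9.67
```

```bash
python3 -m pendant '[{"dx":-0.0005,"dy":0,"dz":0,"rx":0,"ry":0,"rz":0,"hand":0.03},{"dx":-0.0005,"dy":0,"dz":0,"rx":0,"ry":0,"rz":0,"hand":0.03},{"dx":0,"dy":0,"dz":0,"rx":0,"ry":0,"rz":0,"hand":0.03}]' 30; python3 -c "
from h import *
todo([.4985,-.05,.028],10.7)"
```

```text
clock: 9.92
position: [0.5103, -0.1214, 0.0281]
ee_rot: [-0.0, 0.638, 0.77, -0.0]
contact_force: [-5.1, -0.4, 2.0]
width: 0.0356
gripper_force: 30.1
{'shift_mm': array([72.3,  1.6,  0.1]), 'tilt': array([-0.02,  0.01]), 'rz': np.float64(-0.04)} F [-5.1 -0.4  2. ] w 35.6 g 30.1 pos [ 0.5103 -0.1214  0.0281] t 9.92
```

```bash
python3 -m pendant '[{"dx":-0.0005,"dy":0,"dz":0,"rx":0,"ry":0,"rz":0,"hand":0.03},{"dx":-0.0003,"dy":0,"dz":0,"rx":0,"ry":0,"rz":0,"hand":0.03},{"dx":0,"dy":0,"dz":0,"rx":0,"ry":0,"rz":0,"hand":0.03}]' 30; python3 -c "
from h import *
todo([.4985,-.05,.028],10.7)"
```

```text
clock: 10.17
position: [0.5104, -0.1217, 0.0281]
ee_rot: [-0.0, 0.638, 0.77, 0.0]
contact_force: [-5.3, 0.8, 2.5]
width: 0.0356
gripper_force: 30.2
{'shift_mm': array([72.7,  1.6,  0.1]), 'tilt': array([-0.03,  0.05]), 'rz': np.float64(-0.05)} F [-5.3  0.8  2.5] w 35.6 g 30.2 pos [ 0.5104 -0.1217  0.0281] t 10.17
```

```bash
python3 -m pendant '[{"dx":-0.0005,"dy":0,"dz":0,"rx":0,"ry":0,"rz":0,"hand":0.03},{"dx":-0.0003,"dy":0,"dz":0,"rx":0,"ry":0,"rz":0,"hand":0.03},{"dx":0,"dy":0,"dz":0,"rx":0,"ry":0,"rz":0,"hand":0.03}]' 30; python3 -c "
from h import *
todo([.4985,-.05,.028],10.7)"
```

```text
clock: 10.42
position: [0.5105, -0.1224, 0.0281]
ee_rot: [-0.0, 0.638, 0.77, 0.0]
contact_force: [-5.2, 1.4, 3.4]
width: 0.0353
gripper_force: 30.2
{'shift_mm': array([73.4,  1.6,  0.2]), 'tilt': array([-0.03,  0.05]), 'rz': np.float64(-0.05)} F [-5.2  1.4  3.4] w 35.3 g 30.2 pos [ 0.5105 -0.1224  0.0281] t 10.42
```

```bash
python3 -m pendant '[{"dx":-0.0004,"dy":0,"dz":0,"rx":0,"ry":0,"rz":0,"hand":0.03},{"dx":-0.0004,"dy":0,"dz":0,"rx":0,"ry":0,"rz":0,"hand":0.03},{"dx":0,"dy":0,"dz":0,"rx":0,"ry":0,"rz":0,"hand":0.03}]' 30; python3 -c "
from h import *
todo([.4985,-.05,.028],10.7)"
```

```text
clock: 10.67
position: [0.5107, -0.1232, 0.0281]
ee_rot: [-0.0, 0.638, 0.77, 0.0]
contact_force: [-4.3, 1.0, 2.9]
width: 0.0352
gripper_force: 30.2
{'shift_mm': array([74.2,  1.6,  0.2]), 'tilt': array([-0.03,  0.05]), 'rz': np.float64(-0.05)} F [-4.3  1.   2.9] w 35.2 g 30.2 pos [ 0.5107 -0.1232  0.0281] t 10.67
```

```bash
python3 -m pendant '[{"dx":-0.0004,"dy":0,"dz":0,"rx":0,"ry":0,"rz":0,"hand":0.03},{"dx":-0.0004,"dy":0,"dz":0,"rx":0,"ry":0,"rz":0,"hand":0.03},{"dx":0,"dy":0,"dz":0,"rx":0,"ry":0,"rz":0,"hand":0.03}]' 30; python3 -c "
from h import *
todo([.4985,-.05,.028],10.7)"
```

```text
clock: 10.92
position: [0.5107, -0.1237, 0.0281]
ee_rot: [-0.001, 0.638, 0.77, 0.0]
contact_force: [-4.3, 2.1, 3.8]
width: 0.0356
gripper_force: 30.3
{'shift_mm': array([74.7,  1.6,  0.2]), 'tilt': array([-0.04,  0.07]), 'rz': np.float64(-0.05)} F [-4.3  2.1  3.8] w 35.6 g 30.3 pos [ 0.5107 -0.1237  0.0281] t 10.92
```

```bash
python3 -m pendant '[{"dx":-0.0004,"dy":0,"dz":0,"rx":0,"ry":0,"rz":0,"hand":0.03},{"dx":-0.0004,"dy":0,"dz":0,"rx":0,"ry":0,"rz":0,"hand":0.03},{"dx":0,"dy":0,"dz":0,"rx":0,"ry":0,"rz":0,"hand":0.03}]' 30; python3 -c "
from h import *
todo([.4985,-.05,.028],10.7)"
```

```text
clock: 11.17
position: [0.5108, -0.1239, 0.0281]
ee_rot: [-0.001, 0.639, 0.77, 0.001]
contact_force: [-4.0, 4.7, 4.0]
width: 0.0357
gripper_force: 30.3
{'shift_mm': array([74.9,  1.6,  0.3]), 'tilt': array([-0.05,  0.13]), 'rz': np.float64(-0.06)} F [-4.   4.7  4. ] w 35.7 g 30.3 pos [ 0.5108 -0.1239  0.0281] t 11.17
```

The force is climbing (about 5.4 N along y) and the sleeve has nearly stopped, so the button looks caught. I'll back off gently and check that it blocks the other way too.

```bash
python3 -m pendant '[{"dx":0.0005,"dy":-0.0005,"dz":0,"rx":0,"ry":0,"rz":0,"hand":0.03},{"dx":0.0005,"dy":0,"dz":0,"rx":0,"ry":0,"rz":0,"hand":0.03},{"dx":0.0005,"dy":0,"dz":0,"rx":0,"ry":0,"rz":0,"hand":0.03},{"dx":0,"dy":0,"dz":0,"rx":0,"ry":0,"rz":0,"hand":0.03}]' 30; python3 -c "
from h import *
todo([.4985,-.05,.028],10.7)"
python3 -m pendant '[{"dx":0.0005,"dy":0,"dz":0,"rx":0,"ry":0,"rz":0,"hand":0.03},{"dx":0.0005,"dy":0,"dz":0,"rx":0,"ry":0,"rz":0,"hand":0.03},{"dx":0,"dy":0,"dz":0,"rx":0,"ry":0,"rz":0,"hand":0.03}]' 30; python3 -c "
from h import *
todo([.4985,-.05,.028],10.7)"
```

```text
clock: 11.5
position: [0.5108, -0.1239, 0.0281]
ee_rot: [0.0, 0.638, 0.77, 0.0]
contact_force: [-3.0, 0.8, 1.4]
width: 0.0352
gripper_force: 30.5
{'shift_mm': array([74.9,  1.6,  0.1]), 'tilt': array([ 0.03, -0.  ]), 'rz': np.float64(-0.05)} F [-3.   0.8  1.4] w 35.2 g 30.5 pos [ 0.5108 -0.1239  0.0281] t 11.5
clock: 11.75
position: [0.5107, -0.1236, 0.0281]
ee_rot: [0.001, 0.638, 0.77, -0.0]
contact_force: [-1.9, -2.3, -1.3]
width: 0.0359
gripper_force: 30.3
{'shift_mm': array([74.6,  1.6,  0. ]), 'tilt': array([ 0.05, -0.06]), 'rz': np.float64(-0.04)} F [-1.9 -2.3 -1.3] w 35.9 g 30.3 pos [ 0.5107 -0.1236  0.0281] t 11.75
```

```bash
python3 -m pendant '[{"dx":0.0005,"dy":0,"dz":0,"rx":0,"ry":0,"rz":0,"hand":0.03},{"dx":0.0005,"dy":0,"dz":0,"rx":0,"ry":0,"rz":0,"hand":0.03},{"dx":0.0003,"dy":0,"dz":0,"rx":0,"ry":0,"rz":0,"hand":0.03},{"dx":0,"dy":0,"dz":0,"rx":0,"ry":0,"rz":0,"hand":0.03}]' 30; python3 -c "
from h import *
todo([.4985,-.05,.028],10.7)"
```

```text
clock: 12.08
position: [0.5104, -0.1218, 0.0281]
ee_rot: [0.0, 0.638, 0.77, 0.0]
contact_force: [-1.5, -3.1, -2.7]
width: 0.0356
gripper_force: 30.3
{'shift_mm': array([72.8,  1.6,  0.1]), 'tilt': array([ 0.04, -0.02]), 'rz': np.float64(-0.04)} F [-1.5 -3.1 -2.7] w 35.6 g 30.3 pos [ 0.5104 -0.1218  0.0281] t 12.08
```

```bash
python3 -m pendant '[{"dx":0.0005,"dy":0,"dz":0,"rx":0,"ry":0,"rz":0,"hand":0.03},{"dx":0.0003,"dy":0,"dz":0,"rx":0,"ry":0,"rz":0,"hand":0.03},{"dx":0,"dy":0,"dz":0,"rx":0,"ry":0,"rz":0,"hand":0.03}]' 30; python3 -c "
from h import *
todo([.4985,-.05,.028],10.7)"
```

```text
clock: 12.33
position: [0.5103, -0.1213, 0.0281]
ee_rot: [0.001, 0.638, 0.77, -0.0]
contact_force: [-1.4, -4.5, -2.8]
width: 0.0356
gripper_force: 30.2
{'shift_mm': array([72.2,  1.6,  0.1]), 'tilt': array([ 0.05, -0.04]), 'rz': np.float64(-0.03)} F [-1.4 -4.5 -2.8] w 35.6 g 30.2 pos [ 0.5103 -0.1213  0.0281] t 12.33
```

```bash
python3 -m pendant '[{"dx":0.0005,"dy":0,"dz":0,"rx":0,"ry":0,"rz":0,"hand":0.03},{"dx":0.0003,"dy":0,"dz":0,"rx":0,"ry":0,"rz":0,"hand":0.03},{"dx":0,"dy":0,"dz":0,"rx":0,"ry":0,"rz":0,"hand":0.03}]' 30; python3 -c "
from h import *
todo([.4985,-.05,.028],10.7)"
```

```text
clock: 12.58
position: [0.5103, -0.121, 0.0281]
ee_rot: [0.001, 0.638, 0.77, -0.0]
contact_force: [-1.8, -7.4, -4.1]
width: 0.0359
gripper_force: 30.3
{'shift_mm': array([72. ,  1.6,  0. ]), 'tilt': array([ 0.06, -0.1 ]), 'rz': np.float64(-0.02)} F [-1.8 -7.4 -4.1] w 35.9 g 30.3 pos [ 0.5103 -0.121   0.0281] t 12.58
```

It is locked both ways, with about ±1.3 mm of travel between stops near a 73 mm slide. I'll centre it, release and rise.

```bash
python3 -m pendant '[{"dx":-0.001,"dy":0,"dz":0,"rx":0,"ry":0,"rz":0,"hand":0.03},{"dx":-0.0015,"dy":0,"dz":0,"rx":0,"ry":0,"rz":0,"hand":0.03},{"dx":0,"dy":0,"dz":0,"rx":0,"ry":0,"rz":0,"hand":0.05},{"dx":0,"dy":0,"dz":0,"rx":0,"ry":0,"rz":0,"hand":0.085},{"dx":0,"dy":0,"dz":0,"rx":0,"ry":0,"rz":0,"hand":0.085},{"dx":0,"dy":0,"dz":0,"rx":0,"ry":0,"rz":0,"hand":0.085},{"dx":0,"dy":0,"dz":0,"rx":0,"ry":0,"rz":0,"hand":0.085}]' 30;python3 -m pendant '[{"dx":0,"dy":0,"dz":-0.03,"rx":0,"ry":0,"rz":0,"hand":0.085},{"dx":0,"dy":0,"dz":-0.03,"rx":0,"ry":0,"rz":0,"hand":0.085},{"dx":0,"dy":0,"dz":-0.03,"rx":0,"ry":0,"rz":0,"hand":0.085},{"dx":0,"dy":0,"dz":-0.03,"rx":0,"ry":0,"rz":0,"hand":0.085},{"dx":0,"dy":0,"dz":-0.03,"rx":0,"ry":0,"rz":0,"hand":0.085}]' 40; python3 -c "
from h import *
t=pickle.load(open('top0.pkl','rb'))
print('pink cap',onz(t,(265+.5)/1.5625-.5,(290+.5)/1.5625-.5,.09))
todo([.541,.2633,.17],10.7)"
```

```text
clock: 13.17
position: [0.5108, -0.1224, 0.0285]
ee_rot: [0.001, 0.638, 0.77, 0.0]
contact_force: [-0.2, 0.2, 0.0]
width: 0.0851
gripper_force: 0.0
clock: 13.58
position: [0.5101, -0.1223, 0.1797]
ee_rot: [0.0, 0.638, 0.77, 0.0]
contact_force: [0.6, 0.4, -0.1]
width: 0.0848
gripper_force: 0.0
pink cap [0.51395899 0.17680222 0.09      ]
{'shift_mm': array([373.2, 101.6,   9.8]), 'tilt': array([0.04, 0.01]), 'rz': np.float64(-0.05)} F [ 0.6  0.4 -0.1] w 84.8 g 0.0 pos [ 0.5101 -0.1223  0.1797] t 13.58
```

```bash
python3 -m pendant '[{"dx":0.031,"dy":0.0085,"dz":0,"rx":0,"ry":0,"rz":0,"hand":0.085},{"dx":0.031,"dy":0.0085,"dz":0,"rx":0,"ry":0,"rz":0,"hand":0.085},{"dx":0.031,"dy":0.0085,"dz":0,"rx":0,"ry":0,"rz":0,"hand":0.085},{"dx":0.031,"dy":0.0085,"dz":0,"rx":0,"ry":0,"rz":0,"hand":0.085},{"dx":0.031,"dy":0.0085,"dz":0,"rx":0,"ry":0,"rz":0,"hand":0.085},{"dx":0.031,"dy":0.0085,"dz":0,"rx":0,"ry":0,"rz":0,"hand":0.085},{"dx":0.031,"dy":0.0085,"dz":0,"rx":0,"ry":0,"rz":0,"hand":0.085},{"dx":0.031,"dy":0.0085,"dz":0,"rx":0,"ry":0,"rz":0,"hand":0.085},{"dx":0.031,"dy":0.0085,"dz":0,"rx":0,"ry":0,"rz":0,"hand":0.085},{"dx":0.031,"dy":0.0085,"dz":0,"rx":0,"ry":0,"rz":0,"hand":0.085},{"dx":0.031,"dy":0.0085,"dz":0,"rx":0,"ry":0,"rz":0,"hand":0.085},{"dx":0.031,"dy":0.0085,"dz":0,"rx":0,"ry":0,"rz":0,"hand":0.085}]' 40
python3 -m pendant '[{"dx":0,"dy":0,"dz":0,"rx":0,"ry":0,"rz":0,"hand":0.085}]' 40;  python3 -c "
from h import *
todo([.541,.2633,.024],10.7)
snap('top','top3')"
```

```text
clock: 14.58
position: [0.5415, 0.2638, 0.1783]
ee_rot: [0.0, 0.638, 0.77, 0.0]
contact_force: [1.2, -0.3, 0.4]
width: 0.0852
gripper_force: 0.0
clock: 14.67
position: [0.5421, 0.2679, 0.1781]
ee_rot: [-0.001, 0.637, 0.771, 0.002]
contact_force: [0.9, 0.4, 0.1]
width: 0.085
gripper_force: 0.0
{'shift_mm': array([ -5. ,  -2.3, 154.1]), 'tilt': array([0.09, 0.27]), 'rz': np.float64(0.18)} F [0.9 0.4 0.1] w 85.0 g 0.0 pos [0.5421 0.2679 0.1781] t 14.67
```

View pics/top3.png

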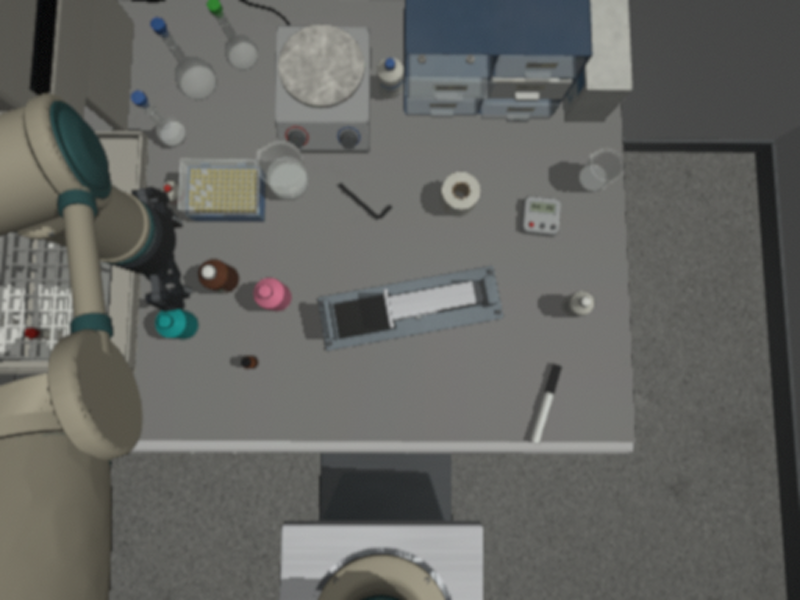

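The bay is wide open: the dark gap is at (335–390, 300–335) and the sleeve end is at (475,293). The brown bottle at (217,275) has clear space for both fingers. Next I descend over it.

```bash
python3 -m pendant '[{"dx":-0.003,"dy":-0.001,"dz":0.01,"rx":0,"ry":0,"rz":0,"hand":0.085},{"dx":0,"dy":0,"dz":0.015,"rx":0,"ry":0,"rz":0,"hand":0.085},{"dx":0,"dy":0,"dz":0,"rx":0,"ry":0,"rz":0,"hand":0.085},{"dx":0,"dy":0,"dz":0,"rx":0,"ry":0,"rz":0,"hand":0.085}]' 40;  python3 -c "
from h import *
todo([.541,.2633,.024],10.7)"
```

```text
clock: 15.05
position: [0.5403, 0.257, 0.152]
ee_rot: [-0.001, 0.639, 0.769, -0.001]
contact_force: [-0.3, 0.3, 0.5]
width: 0.085
gripper_force: 0.0
{'shift_mm': array([  6.2,   2.2, 128. ]), 'tilt': array([-0.16, -0.07]), 'rz': np.float64(-0.14)} F [-0.3  0.3  0.5] w 85.0 g 0.0 pos [0.5403 0.257  0.152 ] t 15.05
```

```bash
python3 -m pendant '[{"dx":0.003,"dy":0.001,"dz":0.015,"rx":0,"ry":0,"rz":0,"hand":0.085},{"dx":0.003,"dy":0.001,"dz":0.015,"rx":0,"ry":0,"rz":0,"hand":0.085},{"dx":0,"dy":0,"dz":0,"rx":0,"ry":0,"rz":0,"hand":0.085},{"dx":0,"dy":0,"dz":0,"rx":0,"ry":0,"rz":0,"hand":0.085},{"dx":0,"dy":0,"dz":0,"rx":0,"ry":0,"rz":0,"hand":0.085}]' 40;  python3 -c "
from h import *
todo([.541,.2633,.024],10.7)"
```

```text
clock: 15.47
position: [0.5427, 0.2647, 0.1242]
ee_rot: [0.0, 0.639, 0.77, 0.001]
contact_force: [-0.0, 1.2, 0.3]
width: 0.085
gripper_force: 0.0
{'shift_mm': array([ -1. ,  -2.1, 100.2]), 'tilt': array([0.08, 0.02]), 'rz': np.float64(-0.08)} F [-0.   1.2  0.3] w 85.0 g 0.0 pos [0.5427 0.2647 0.1242] t 15.47
```

```bash
python3 -m pendant '[{"dx":-0.001,"dy":-0.001,"dz":0.02,"rx":0,"ry":0,"rz":0,"hand":0.085},{"dx":0,"dy":-0.0005,"dz":0.02,"rx":0,"ry":0,"rz":0,"hand":0.085},{"dx":0,"dy":0,"dz":0.02,"rx":0,"ry":0,"rz":0,"hand":0.085},{"dx":0,"dy":0,"dz":0.02,"rx":0,"ry":0,"rz":0,"hand":0.085},{"dx":0,"dy":0,"dz":0.012,"rx":0,"ry":0,"rz":0,"hand":0.085},{"dx":0,"dy":0,"dz":0.008,"rx":0,"ry":0,"rz":0,"hand":0.085},{"dx":0,"dy":0,"dz":0,"rx":0,"ry":0,"rz":0,"hand":0.085},{"dx":0,"dy":0,"dz":0,"rx":0,"ry":0,"rz":0,"hand":0.06}]' 40;  python3 -c "
from h import *
todo([.541,.2633,.024],10.7)"
```

```text
clock: 16.13
position: [0.5415, 0.2639, 0.0239]
ee_rot: [0.0, 0.638, 0.77, 0.001]
contact_force: [1.0, -0.0, 1.2]
width: 0.0749
gripper_force: 0.0
{'shift_mm': array([-0.5, -0.6, -0.1]), 'tilt': array([0.07, 0.02]), 'rz': np.float64(-0.05)} F [ 1.  -0.   1.2] w 74.9 g 0.0 pos [0.5415 0.2639 0.0239] t 16.13
```

```bash
python3 -m pendant '[{"dx":0,"dy":0,"dz":0,"rx":0,"ry":0,"rz":0,"hand":0.053},{"dx":0,"dy":0,"dz":0,"rx":0,"ry":0,"rz":0,"hand":0.053},{"dx":0,"dy":0,"dz":0,"rx":0,"ry":0,"rz":0,"hand":0.05},{"dx":0,"dy":0,"dz":0,"rx":0,"ry":0,"rz":0,"hand":0.048},{"dx":0,"dy":0,"dz":0,"rx":0,"ry":0,"rz":0,"hand":0.04},{"dx":0,"dy":0,"dz":0,"rx":0,"ry":0,"rz":0,"hand":0.04},{"dx":0,"dy":0,"dz":0,"rx":0,"ry":0,"rz":0,"hand":0.04}]' 25;  python3 -m pendant '[{"dx":0,"dy":0,"dz":-0.005,"rx":0,"ry":0,"rz":0,"hand":0.04},{"dx":0,"dy":0,"dz":-0.015,"rx":0,"ry":0,"rz":0,"hand":0.04},{"dx":0,"dy":0,"dz":-0.02,"rx":0,"ry":0,"rz":0,"hand":0.04},{"dx":0,"dy":0,"dz":-0.02,"rx":0,"ry":0,"rz":0,"hand":0.04},{"dx":0,"dy":0,"dz":-0.02,"rx":0,"ry":0,"rz":0,"hand":0.04},{"dx":0,"dy":0,"dz":-0.02,"rx":0,"ry":0,"rz":0,"hand":0.04},{"dx":0,"dy":0,"dz":-0.02,"rx":0,"ry":0,"rz":0,"hand":0.04},{"dx":0,"dy":0,"dz":-0.01,"rx":0,"ry":0,"rz":0,"hand":0.04},{"dx":0,"dy":0,"dz":0,"rx":0,"ry":0,"rz":0,"hand":0.04}]' 30; python3 -c "
from h import *
a=np.radians(10.7);x=np.array([np.cos(a),np.sin(a)]);y=np.array([-np.sin(a),np.cos(a)])
T=np.array([.4985,-.0505])+y*.0887; print('target',T)
todo([*T,.032],10.7)
# check of gap from top3
t=pickle.load(open('top3.pkl','rb'))
cv2.imwrite('pics/c3.png',cv2.resize(t['frame'][165:230,200:325,::-1],(800,416),interpolation=cv2.INTER_CUBIC))
o=np.array([.4985,-.0505])
for n,l,z in(('mj',(-.0,.0453),.072),('fj',(0,.133),.072)):
    for s in(-.03,.03):
        w=o+x*s+y*l[1]; print(n,(proj(t,[*w,z])-[200,165])*6.4)"
```

```text
clock: 16.72
position: [0.5413, 0.2641, 0.0241]
ee_rot: [0.0, 0.638, 0.77, 0.001]
contact_force: [-0.5, 0.5, 4.7]
width: 0.0463
gripper_force: 26.1
clock: 17.47
position: [0.5422, 0.2643, 0.1556]
ee_rot: [0.001, 0.638, 0.77, 0.002]
contact_force: [0.5, -0.0, -1.1]
width: 0.0467
gripper_force: 31.0
target [0.48203137 0.03665776]
{'shift_mm': array([-212.7, -101.8,  122.9]), 'tilt': array([0.26, 0.1 ]), 'rz': np.float64(-0.04)} F [ 0.5 -0.  -1.1] w 46.7 g 31.0 pos [0.5422 0.2643 0.1556] t 17.47
mj [317.1397148  281.45486467]
mj [288.3179928 124.1826602]
fj [ 84.74220615 324.22727547]
fj [ 57.66723589 166.12215522]
```

View pics/c3.png

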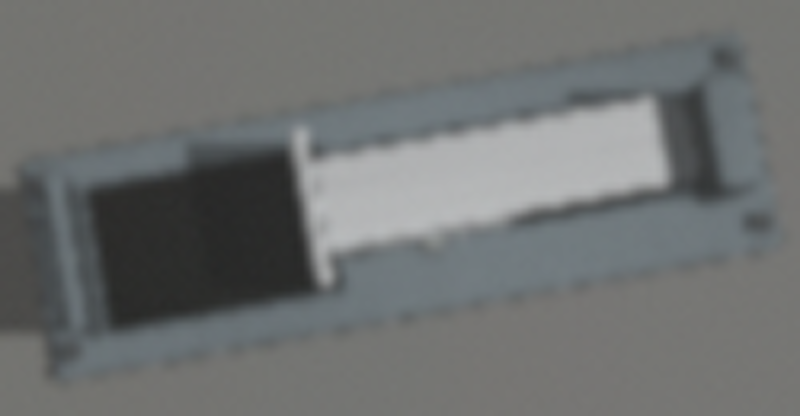

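The crop shows the button popped out at (432,240), with the jaw edges within about 1 mm of prediction: moving (318,285) and fixed (80,325). The bottle is held, so I'll carry it to the bay.

```bash
python3 -m pendant '[{"dx":-0.01,"dy":-0.005,"dz":0,"rx":0,"ry":0,"rz":0,"hand":0.04},{"dx":-0.02,"dy":-0.01,"dz":0,"rx":0,"ry":0,"rz":0,"hand":0.04},{"dx":-0.025,"dy":-0.012,"dz":0,"rx":0,"ry":0,"rz":0,"hand":0.04},{"dx":-0.025,"dy":-0.012,"dz":0,"rx":0,"ry":0,"rz":0,"hand":0.04},{"dx":-0.025,"dy":-0.012,"dz":0,"rx":0,"ry":0,"rz":0,"hand":0.04},{"dx":-0.025,"dy":-0.012,"dz":0,"rx":0,"ry":0,"rz":0,"hand":0.04},{"dx":-0.025,"dy":-0.012,"dz":0,"rx":0,"ry":0,"rz":0,"hand":0.04},{"dx":-0.025,"dy":-0.012,"dz":0,"rx":0,"ry":0,"rz":0,"hand":0.04},{"dx":-0.02,"dy":-0.009,"dz":0,"rx":0,"ry":0,"rz":0,"hand":0.04},{"dx":-0.012,"dy":-0.005,"dz":0,"rx":0,"ry":0,"rz":0,"hand":0.04},{"dx":0,"dy":0,"dz":0,"rx":0,"ry":0,"rz":0,"hand":0.04},{"dx":0,"dy":0,"dz":0,"rx":0,"ry":0,"rz":0,"hand":0.04}]' 30; python3 -c "
from h import *
todo([.482,.0367,.032],10.7)"
```

```text
clock: 18.47
position: [0.4793, 0.0361, 0.1518]
ee_rot: [-0.001, 0.639, 0.769, -0.001]
contact_force: [0.2, -0.0, -1.0]
width: 0.0467
gripper_force: 31.0
{'shift_mm': array([-1.000e-01,  3.000e+00,  1.198e+02]), 'tilt': array([-0.17,  0.03]), 'rz': np.float64(-0.17)} F [ 0.2 -0.  -1. ] w 46.7 g 31.0 pos [0.4793 0.0361 0.1518] t 18.47
```

```bash
python3 -m pendant '[{"dx":0,"dy":0.001,"dz":0.01,"rx":0,"ry":0,"rz":0,"hand":0.04},{"dx":0,"dy":0.001,"dz":0.015,"rx":0,"ry":0,"rz":0,"hand":0.04},{"dx":0,"dy":0,"dz":0.015,"rx":0,"ry":0,"rz":0,"hand":0.04},{"dx":0,"dy":0,"dz":0.01,"rx":0,"ry":0,"rz":0,"hand":0.04},{"dx":0,"dy":0,"dz":0,"rx":0,"ry":0,"rz":0,"hand":0.04},{"dx":0,"dy":0,"dz":0,"rx":0,"ry":0,"rz":0,"hand":0.04}]' 30; python3 -c "
from h import *
todo([.482,.0367,.032],10.7)
s=snap('side','side3'); c=cv2.imread('pics/side3.png'); cv2.imwrite('pics/c4.png',cv2.resize(c[200:420,320:540],(600,600)))"
```

```text
clock: 18.97
position: [0.482, 0.038, 0.1019]
ee_rot: [-0.001, 0.638, 0.77, -0.001]
contact_force: [-0.1, -0.9, -0.8]
width: 0.0466
gripper_force: 31.0
{'shift_mm': array([-1.4, -0.1, 69.9]), 'tilt': array([-0.14,  0.03]), 'rz': np.float64(0.03)} F [-0.1 -0.9 -0.8] w 46.6 g 31.0 pos [0.482  0.038  0.1019] t 18.97
```

View pics/c4.png

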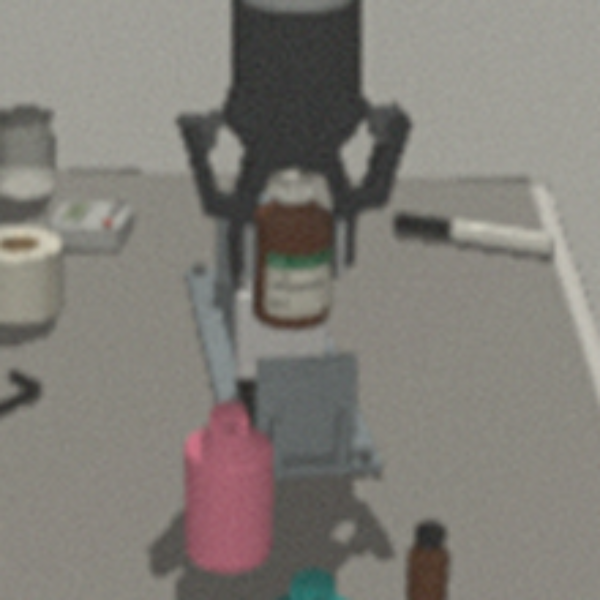

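The bottle is held upright at (292,260), between and above the jaws, with the fixed jaw in front at (305,415). Next I lower it.

```bash
python3 -m pendant '[{"dx":-0.001,"dy":0,"dz":0.012,"rx":0,"ry":0,"rz":0,"hand":0.04},{"dx":0,"dy":0,"dz":0.012,"rx":0,"ry":0,"rz":0,"hand":0.04},{"dx":0,"dy":0,"dz":0.012,"rx":0,"ry":0,"rz":0,"hand":0.04},{"dx":0,"dy":0,"dz":0.012,"rx":0,"ry":0,"rz":0,"hand":0.04},{"dx":0,"dy":0,"dz":0.01,"rx":0,"ry":0,"rz":0,"hand":0.04},{"dx":0,"dy":0,"dz":0.006,"rx":0,"ry":0,"rz":0,"hand":0.04},{"dx":0,"dy":0,"dz":0.002,"rx":0,"ry":0,"rz":0,"hand":0.04},{"dx":0,"dy":0,"dz":0,"rx":0,"ry":0,"rz":0,"hand":0.04},{"dx":0,"dy":0,"dz":0,"rx":0,"ry":0,"rz":0,"hand":0.04}]' 30; python3 -c "
from h import *
todo([.482,.0367,.032],10.7)"
```

```text
clock: 19.77
position: [0.4835, 0.0363, 0.0377]
ee_rot: [0.001, 0.638, 0.77, 0.0]
contact_force: [-0.3, 1.7, -0.3]
width: 0.0469
gripper_force: 31.0
{'shift_mm': array([ 0.7, -1.4,  5.7]), 'tilt': array([0.08, 0.  ]), 'rz': np.float64(-0.04)} F [-0.3  1.7 -0.3] w 46.9 g 31.0 pos [0.4835 0.0363 0.0377] t 19.77
```

```bash
python3 -m pendant '[{"dx":0,"dy":-0.001,"dz":0.002,"rx":0,"ry":0,"rz":0,"hand":0.04},{"dx":0,"dy":0,"dz":0.002,"rx":0,"ry":0,"rz":0,"hand":0.04},{"dx":0,"dy":0,"dz":0.001,"rx":0,"ry":0,"rz":0,"hand":0.04},{"dx":0,"dy":0,"dz":0,"rx":0,"ry":0,"rz":0,"hand":0.04}]' 30; python3 -c "
from h import *
todo([.482,.0367,.032],10.7)"
python3 -m pendant '[{"dx":0,"dy":0,"dz":0.0007,"rx":0,"ry":0,"rz":0,"hand":0.04},{"dx":0,"dy":0,"dz":0,"rx":0,"ry":0,"rz":0,"hand":0.04}]' 30
```

```text
clock: 20.1
position: [0.4818, 0.036, 0.0321]
ee_rot: [-0.0, 0.638, 0.77, 0.0]
contact_force: [-0.6, -1.0, 0.1]
width: 0.0466
gripper_force: 31.0
{'shift_mm': array([0.7, 0.3, 0.1]), 'tilt': array([0., 0.]), 'rz': np.float64(-0.05)} F [-0.6 -1.   0.1] w 46.6 g 31.0 pos [0.4818 0.036  0.0321] t 20.1
clock: 20.27
position: [0.4819, 0.036, 0.0321]
ee_rot: [0.0, 0.638, 0.77, 0.0]
contact_force: [-1.7, 0.5, 3.9]
width: 0.0468
gripper_force: 31.4
```

The bottle is on the bed (3.9 N upward contact). I'll release it and rise.

```bash
python3 -m pendant '[{"dx":0,"dy":0,"dz":-0.0005,"rx":0,"ry":0,"rz":0,"hand":0.05},{"dx":0,"dy":0,"dz":0,"rx":0,"ry":0,"rz":0,"hand":0.055},{"dx":0,"dy":0,"dz":0,"rx":0,"ry":0,"rz":0,"hand":0.07},{"dx":0,"dy":0,"dz":0,"rx":0,"ry":0,"rz":0,"hand":0.085},{"dx":0,"dy":0,"dz":0,"rx":0,"ry":0,"rz":0,"hand":0.085},{"dx":0,"dy":0,"dz":0,"rx":0,"ry":0,"rz":0,"hand":0.085}]' 30;python3 -m pendant '[{"dx":0,"dy":0,"dz":-0.015,"rx":0,"ry":0,"rz":0,"hand":0.085},{"dx":0,"dy":0,"dz":-0.025,"rx":0,"ry":0,"rz":0,"hand":0.085},{"dx":0,"dy":0,"dz":-0.03,"rx":0,"ry":0,"rz":0,"hand":0.085},{"dx":0,"dy":0,"dz":-0.03,"rx":0,"ry":0,"rz":0,"hand":0.085},{"dx":0,"dy":0,"dz":-0.03,"rx":0,"ry":0,"rz":0,"hand":0.085},{"dx":0,"dy":0,"dz":-0.03,"rx":0,"ry":0,"rz":0,"hand":0.085},{"dx":0,"dy":0,"dz":-0.03,"rx":0,"ry":0,"rz":0,"hand":0.085},{"dx":0,"dy":0,"dz":0,"rx":0,"ry":0,"rz":0,"hand":0.085}]' 30
python3 -c "
from h import *
snap('side','side5'); c=cv2.imread('pics/side5.png'); cv2.imwrite('pics/c5.png',cv2.resize(c[200:420,320:540],(600,600)))"
```

```text
clock: 20.77
position: [0.4819, 0.036, 0.0318]
ee_rot: [-0.0, 0.638, 0.77, -0.0]
contact_force: [-0.3, 1.0, -0.9]
width: 0.0848
gripper_force: 0.0
clock: 21.43
position: [0.4855, 0.0358, 0.2279]
ee_rot: [0.005, 0.638, 0.77, 0.004]
contact_force: [1.2, 0.4, -0.4]
width: 0.0849
gripper_force: 0.0
```

View pics/c5.png

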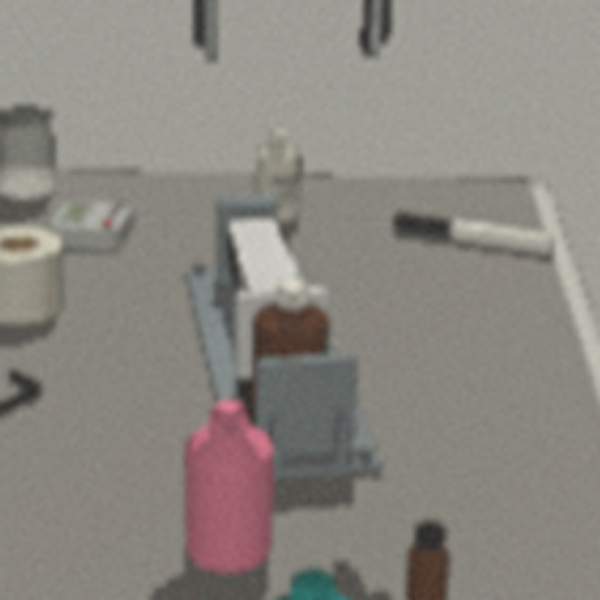

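The bottle stands upright between the jaws (cap at (291,292)), the gripper is clear, and the neighbouring items visible in this crop are where they were. I'm handing it in.

```bash
python3 -m pendant '[{"dx":0,"dy":0,"dz":0,"rx":0,"ry":0,"rz":0,"hand":0.085},{"dx":0,"dy":0,"dz":0,"rx":0,"ry":0,"rz":0,"hand":0.085}]' 30 >/dev/null; python3 -c "
from rig import manip
print(manip.sign_off())"
```

```text
the job is handed in; nothing more can be done
None
```

The bay is locked on its wide setting, with the button caught about 73 mm along, and the large brown bottle stands upright on the bed between the jaws; the job was handed in at about 21.6 s, but no verdict came back.

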